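# Clamp a stool rail in the drilling jig and hold the handle

### The job

Lay the light-coloured stool rail upright in the plywood drilling jig, between the fence and the clamp's black pad, and let go of it. Then press the jig's springy red clamp handle down from above until the handle is level, so that the pad holds the rail against the fence, and finish while still holding it level: the spring would lift it if you let go. Leave the dark rail, the glue bottle and the glass jar where they are.

Things in the scene. Friction and masses are not known exactly. Their poses are not given: they have to be found in the camera images.
- rail_light_mid (a point): Centre of the light-wood stool rail: loose block 40 mm wide (its x), 120 long (its y), 60 high (z), with a round 24 mm tenon reaching 20 mm out of each end at half height (160 mm overall); about 0.2 kg; ends alike; pencil cross on top. It stands on the bench left or right of the jig, this point 30 mm above the bench.
- rail_dark_mid (a point): Centre of the dark-wood rail, same shape and sizes as the light one; to be left alone (it may be on either side of the jig).
- jig: Drilling jig screwed to the bench, place and yaw vary. Origin: on the bench under the centre of the clamped rail. Axes: y along the rail, +x to the fence, -x to the clamp and handle, z up. Plywood plate 18 mm thick, x -195 to +55 mm, y +/-120. Dark steel clamp body at x -135 to -75 mm, y +/-25, cheeks up to 98 mm above the bench. The handle runs from it towards -x.
- jig_seat (a point): Point on top of the jig's plate, 18 mm above the bench, at the jig's x = y = 0: middle of the clamped rail's underside (rail centre 30 mm above). With the handle up the rail's centre may be laid at jig x -13 to 0 mm; aim at -6. Fence and pad stand beside the rail's lower 28 mm, its upper 32 mm are clear: keep fingertips 49 mm or more above the bench there.
- fence (a point): Point on the fence face, midway between its two aluminium blocks: jig x = +20 mm, y = 0, 46 mm above the bench (top of the blocks). The blocks reach from y = -65 to -15 and +15 to +65 mm, 30 mm thick. Wooden end blocks stand at jig y = +/-94 mm and outward, x = +/-25 mm, tops 63 mm above the bench, leaving the rail 14 mm at each end.
- pad: Round black rubber pad of the clamp, 23 mm across, 12 mm thick, its axis 34 mm above the bench (top 46 mm); moves along jig +x as the handle is pressed. Origin: centre of its back face; the pressing face lies 12 mm further along +x, at jig x = -33 mm with the handle up.
- lever (a joint): Angle of the clamp handle, rad: 0 = up (20 degrees above level, where its spring keeps it, far end 146 mm above the bench), 0.35 = level, 0.50 = lower stop. The pad advances 55 mm per rad, clamps the rail against the fence from about 0.25 rad and then yields on its own spring. Pressing the grip down takes about 2 to 3 N at first, 6 to 12 N at level.
- handle (a point): Point to press, on the top face of the red grip (95 x 32 x 18 mm), 120 mm from the hinge pin; the pin lies along jig y at jig x = -100 mm, y = 0, 85 mm above the bench. This point is about 134 mm above the bench with the handle up; level it is at jig x = -220 mm, y = 0, 94 mm above the bench. Its x axis points along the handle to the pin, z out of the top face.
- glue: White glue bottle, 60 mm across, 170 mm high, upright; origin under its base. Bystander.
- jar: Glass jar with steel lid, 70 mm across, 90 mm high, upright; origin under its base. Bystander.
Not all that is in view belongs to the job. What is shaped like the part that bears rail_light_mid but blue or pink is not meant.

How it is judged:
On the way, in this order (a step that is already met when the one before it is completed fails the run):
1. the light rail stands in the jig, let go of, with the handle still up (x of rail_light_mid in the frame of jig between -0.02 and 0.006 m and y of rail_light_mid in the frame of jig between -0.016 and 0.016 m and z of rail_light_mid in the frame of jig between 0.043 and 0.054 m and angle between rail_light_mid's own z axis and vertical below 0.1 rad and angle between the y axis of rail_light_mid and the y axis of jig, either way round below 0.12 rad and contact force between the fingers and rail_light below 0.3 N and value of joint lever below 0.08 rad), for 0.2 s.
2. the handle is pressed level (value of joint lever between 0.28 and 0.42 rad), for 0.3 s.
At the end, for the whole second after the job is handed in: The robot still presses the clamp (over 1.5 N); handle level within 4 degrees (0.28 to 0.42 rad); pad on the light rail with over 2.5 N; rail upright and lengthwise on the plate, at rest, untouched by the robot, its centre within 5 mm (across) and 16 mm (along) of the clamped place (all of step 2 and x of rail_light_mid in the frame of jig between -0.005 and 0.005 m and y of rail_light_mid in the frame of jig between -0.016 and 0.016 m and z of rail_light_mid in the frame of jig between 0.043 and 0.054 m and angle between rail_light_mid's own z axis and vertical below 0.1 rad and angle between the y axis of rail_light_mid and the y axis of jig, either way round below 0.12 rad and contact force between rail_light and pad above 2.5 N and contact force between any of the arm, the fingers and jig above 1.5 N and contact force between each of the arm, the fingers and rail_light below 0.3 N and linear speed of rail_light below 0.02 m/s); the arm keeps its last pose, push and grip.
It fails at once if the dark rail is moved by more than 30 mm (distance of rail_dark_mid from where it was at the start of the episode above 0.03 m).
It fails at once if the glue bottle or the jar is moved by more than 40 mm (distance of any of glue, jar from where it was at the start of the episode above 0.04 m).
It also fails if it takes over 48 s, if anything falls off the work surface, if the arm or the gripper's body presses on something with over 40 N, if the wrist force passes 120 N, or if a joint passes its speed limit or range.

### The arm

A 6-joint arm with a two-finger parallel gripper is mounted at the origin on the work surface. World frame = base frame: x ahead of the robot, y to its left, z up, the work surface at z = 0. Lengths are in m, angles in rad, forces in N, time in s.
With the tool pointing down it reaches from about 0.375 to 0.9 m from the base axis. Payload 3.1 kg.
Tool frame: the origin (TCP) lies at the very end of the fingers, on their centre line; the grasp point (between the pads) lies 19 mm behind it; z points along the fingers, y is the line along which they close (so a half turn about z gives the same grasp; the last joint's range is limited). The gripper opens to 87 mm and grips with 3 to 60 N. Pads are 19 mm wide; open, the fingers measure 117 mm over their backs; the gripper's body (75 mm by 190 mm) begins 51 mm behind the grasp point.
Start: joints at [-1.46, 0.527, 1.433, -0, 1.181, -0.178], TCP at [0.178, -0.599, 0.223] pointing down, gripper open.
Joint ranges: [-3.08, 3.08], [-0.75, 2.2], [0.22, 2.44], [-1.43, 4.57], [0, 2.65], [-2.85, 2.85]. Speed limits (rad/s): [2.79, 2.79, 3.14, 3.14, 3.14, 3.14].

### API

Orientations are given as a unit quaternion [x, y, z, w].
In Python, from workcell import ctrl, viewer gives the robot as it stands.
- The arm moves only by the shell command python3 -m pendant 'ROWS' [OPENING] [FORCE]. ROWS is a JSON object of lists of equal length, an entry for each row: "xyz": the shift along the tool's x, y, z in units of 50 mm (1.0 is 50 mm), a list of three; "spin": the turn about the tool's z in degrees. In form: {"xyz": [[tx, ty, tz], ...], "spin": [spin, ...]}. A call has 1 to 12 rows; each row is the pose to reach, as a shift and turn from the pose commanded when the call began, along the tool's axes at that moment; what a row does not reach only later rows make up. A row lasts 1/8 s, in which the tool goes at most 62.5 mm and 10.7 degrees, less where a joint would pass 70% of its speed; a pose out of reach is approached as far as the arm can. A call with a gripper value outside its range is refused whole. OPENING is the opening, from 0 (shut) to 1 (fully open), set as the call begins (- or left out, the last holds). The fingers move at their own pace and stop on an object; FORCE is the grip in N (left out, the last holds). Time passes only in rows, so rows that repeat a pose let the fingers close. It gives the time, the measured TCP pose, the force, the opening and the grip force at its end, in the units of the state.
- ctrl.state(): the state, without advancing time (a new reading comes with each control period).
- viewer.capture(name): name is "scene" or "top"; returns (picture, depth): 400x640x3 uint8, red, green, blue; 400x640 float32, m along the optical axis (not along the pixel's ray), 0 where there is no reading.
- viewer.camera_info(name): a dict with "camera_matrix" (3x3 intrinsics, pixels), "rvec" (rotation vector, rad) and "tvec" (3), from world to camera coordinates, as OpenCV has them. Camera axes: x right, y down, z forward; pixel columns grow to the right and rows downward; lengths in m; the calibration is good to about 2 mm. A picture is of the moment at which its call begins. camera_info takes no time and is no camera call.
- ctrl.close_job(): hands the job in; it is judged then, once.
The state is a dict: "t": time; "q": joint angles; "joint_velocities": joint speeds; "joint_torque": joint torques, N m; "tool_pos": TCP position; "orientation": TCP orientation; "force": force on the tool from outside, world axes, zero at the start; "wrist_torque": the same for the moment, N m; "grip_width": finger opening in m; "finger_force": force on a finger pad.
Only numpy, scipy, OpenCV 4.12 (cv2) and the standard library are available. Lean on these libraries where they do the work, as an engineer would, in place of code of your own. Each camera call takes 0.05 s, during which the arm holds its last target. There are 200 camera calls.

## Working session

There is one attempt and no reset: what is moved stays moved. The work goes in short steps, Python scripts to look and compute and a shell command to move; the robot and the scene stay as the last step left them, time stands still between calls to the robot, and variables do not carry over. Pictures are saved under pics/ and viewed, at most 10 in all, crops included, and the job is handed in when it is done.

```bash
mkdir -p pics; ls
cat > h.py <<'E'
import numpy as np, cv2
from scipy.spatial.transform import Rotation as R
from workcell import ctrl, viewer
def cap(n):
    im,d=viewer.capture(n); i=viewer.camera_info(n)
    K=np.array(i["camera_matrix"]);Rm=cv2.Rodrigues(np.array(i["rvec"],float))[0];t=np.array(i["tvec"],float).ravel()
    v,u=np.mgrid[:400,:640]
    P=np.stack([(u-K[0,2])/K[0,0]*d,(v-K[1,2])/K[1,1]*d,d],-1)
    W=(P-t)@Rm; W[d==0]=np.nan
    return im,d,W
def save(im,f,s=1):
    cv2.imwrite(f,cv2.resize(im[...,::-1],None,fx=s,fy=s,interpolation=cv2.INTER_CUBIC))
E
python3 - <<'E'
from h import *
for n in("scene","top"):
    im,d,W=cap(n); save(im,f"pics/{n}0.png",1.25); np.savez(f"{n}0.npz",im=im,W=W)
s=ctrl.state();print(s)
E
```

```text
pics
{'t': 0.1, 'q': array([-1.46047921e+00,  5.28373571e-01,  1.43376118e+00, -2.34075984e-05,
        1.18137603e+00, -1.78508568e-01]), 'joint_velocities': array([ 2.60569120e-05, -8.14766804e-04, -3.49670525e-03, -3.19709686e-05,
        2.35577214e-04,  1.11694773e-03]), 'joint_torque': array([-3.17106415e-04, -4.40983629e+01, -1.77150893e+01,  6.35072985e-02,
        5.34246024e-02, -4.33652815e-05]), 'tool_pos': array([ 0.17796108, -0.5984542 ,  0.22167338]), 'orientation': array([ 9.89589479e-01,  1.43915749e-01,  2.18766403e-05, -9.58874428e-04]), 'force': array([0.48522001, 0.50302674, 0.45970953]), 'wrist_torque': array([-0.0071067 ,  0.02639862, -0.02944177]), 'finger_force': 0.0, 'grip_width': 0.08705710082907395}
```

View pics/scene0.png

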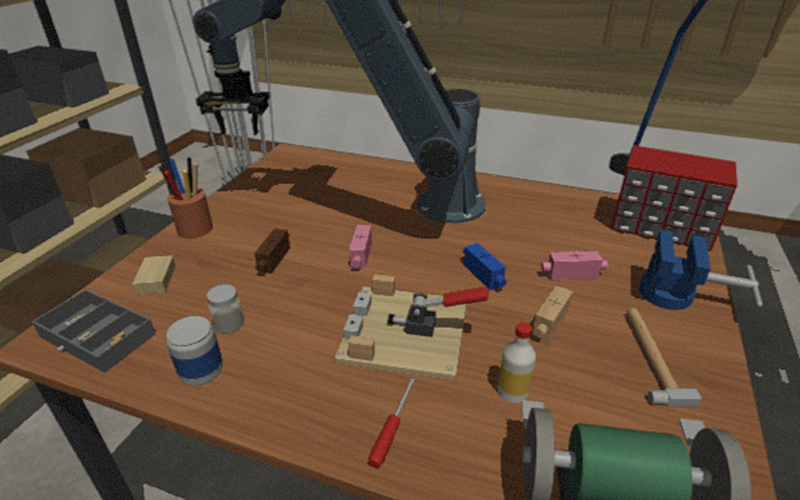

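View pics/top0.png

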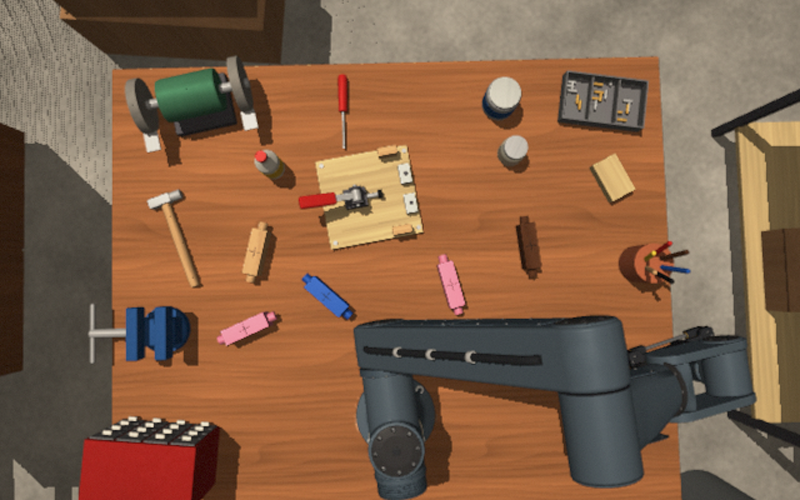

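Candidates (scene view 800x500 px): light tan tenoned rail at (552,312) with a pencil cross (top view (257,252)). The dark rail is at (272,250), the pink ones at (361,247) and (575,265), the blue one at (485,266), and a plain block without tenons at (155,273). Only the tan tenoned one fits. The jig is at (405,328), its handle pointing right (world +y), and the glue bottle (515,365) is near the rail.

Run:
```python
from h import *
z=np.load("top0.npz");im,W=z["im"],z["W"]
save(im[100:240,180:350],"pics/crop0.png",4)
def box(name,r,zlo,zhi,cond=None):
    y0,y1,x0,x1=r; w=W[y0:y1,x0:x1].reshape(-1,3); c=im[y0:y1,x0:x1].reshape(-1,3).astype(int)
    m=(w[:,2]>zlo)&(w[:,2]<zhi)
    if cond is not None: m&=cond(c)
    p=w[m]; q=p[:,:2].astype(np.float32)
    (cx,cy),sz,a=cv2.minAreaRect(q)
    print(name,m.sum(),"mean",p.mean(0).round(4),"rect",round(cx,4),round(cy,4),np.round(sz,4),round(a,1),"z",np.percentile(p[:,2],[5,50,95]).round(4))
    return p
box("rail top",(172,232,185,225),.052,.07)
box("rail all",(172,232,185,225),.02,.07)
box("plate",(112,205,245,345),.012,.024)
box("alum",(125,180,315,340),.038,.052,lambda c:(c.min(1)>140)&(c.max(1)-c.min(1)<30))
box("endA",(112,135,298,325),.055,.07)
box("endB",(175,195,308,338),.055,.07)
box("red",(150,172,235,272),.09,.17,lambda c:(c[:,0]>90)&(c[:,1]<60))
box("glue",(115,150,195,235),.05,.19)
box("jar",(105,140,395,425),.07,.1)
```

```text
rail top 468 mean [0.4362 0.3535 0.0608] rect 0.4365 0.3539 [0.042  0.1193] 76.5 z [0.0548 0.0609 0.0667]
rail all 626 mean [0.436  0.3512 0.0551] rect 0.4362 0.3546 [0.0433 0.1594] 76.5 z [0.0323 0.0592 0.0662]
plate 3777 mean [0.5754 0.0616 0.0183] rect 0.5747 0.0511 [0.3263 0.2754] 4.9 z [0.0134 0.0184 0.0229]
alum 217 mean [ 0.5938 -0.0464  0.0463] rect 0.5941 -0.047 [0.1283 0.0294] 9.8 z [0.0416 0.0464 0.0509]
endA 100 mean [0.6911 0.0044 0.0629] rect 0.6919 0.0038 [0.0234 0.0502] 9.9 z [0.0571 0.0629 0.069 ]
endB 101 mean [ 0.4847 -0.03    0.063 ] rect 0.4846 -0.0292 [0.0223 0.049 ] 8.8 z [0.057  0.0631 0.0682]
red 274 mean [0.557  0.1824 0.13  ] rect 0.5572 0.1822 [0.0316 0.088 ] 8.3 z [0.1155 0.1303 0.144 ]
glue 368 mean [0.6554 0.3035 0.1187] rect 0.6603 0.3088 [0.0541 0.0592] 41.6 z [0.0592 0.1162 0.1728]
jar 305 mean [ 0.6852 -0.326   0.0895] rect 0.6852 -0.3278 [0.0618 0.0591] 82.9 z [0.0812 0.0902 0.0961]
```

View pics/crop0.png

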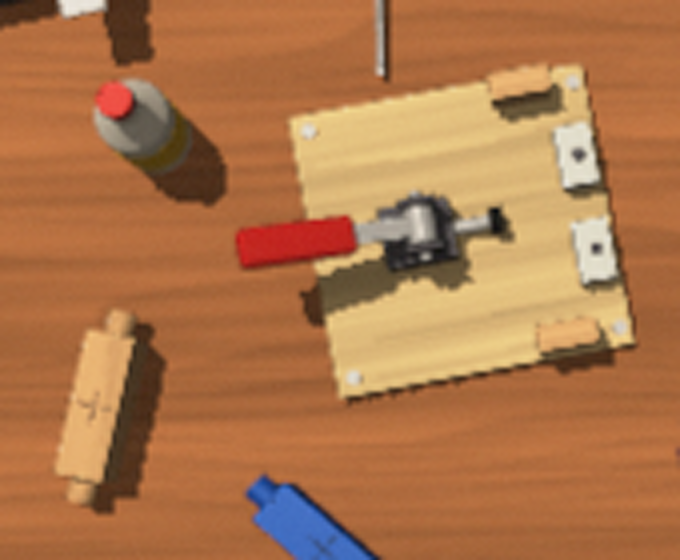

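The crop confirms it: tan rail at crop (95,405), pencil cross on top, a tenon at each end. The jig is cross-checked too: the end blocks' midpoint and the aluminium blocks both put the origin at about (0.588, -0.0127). The y axis lies at +9° to world x and the heights match. Next, a helper to give world targets in tool units.

```bash
cat > go.py <<'E'
import sys; from h import *
# go.py x y z tooly_deg ... : tool-axis units and spin from the present pose
s=ctrl.state(); Rt=R.from_quat(s["orientation"]).as_matrix(); p=s["tool_pos"]
ty=np.degrees(np.arctan2(Rt[1,1],Rt[0,1]))
print("t",round(s["t"],2),"p",p.round(4),"ty",round(ty,2),"tilt",round(float(np.degrees(np.arccos(-Rt[2,2]))),2),"w",round(s["grip_width"],4),"F",np.round(s["force"],1),"ff",s["finger_force"],"q6",round(s["q"][5],2))
a=list(map(float,sys.argv[1:]))
for i in range(0,len(a),4):
    sp=(ty-a[i+3]+180)%360-180
    print(a[i:i+4],"->",(Rt.T@(np.array(a[i:i+3])-p)/.05).round(2),"spin",round(sp,1))
E
python3 go.py .48 -.3 .223 -73.45  .5 .1 .223 -90 .4365 .354 .223 -103.5
```

```text
t 0.1 p [ 0.178  -0.5985  0.2217] ty -73.45 tilt 0.11 w 0.0871 F [0.5 0.5 0.5] ff 0.0 q6 -0.18
[0.48, -0.3, 0.223, -73.45] -> [ 7.49 -4.   -0.02] spin -0.0
[0.5, 0.1, 0.223, -90.0] -> [ 10.15 -11.56  -0.  ] spin 16.5
[0.4365, 0.354, 0.223, -103.5] -> [ 1.038e+01 -1.679e+01  1.000e-02] spin 30.0
```

```bash
python3 -m pendant '{"xyz":[[0.8,-0.4,0],[1.7,-0.9,0],[2.6,-1.4,0],[3.5,-1.9,0],[4.4,-2.4,0],[5.3,-2.9,0],[6.2,-3.4,0],[7.0,-3.9,0],[7.6,-4.7,0],[8.0,-5.6,0],[8.4,-6.5,0],[8.7,-7.4,0]],"spin":[0,2,4,6,8,10,12,15,18,21,24,27]}' 1 20; python3 go.py .5 .1 .223 -103.5 .4365 .354 .223 -103.5
```

```text
t: 1.6
tool_pos: [0.4897, -0.1188, 0.2223]
orientation: [0.996, -0.092, -0.0, -0.0]
force: [-0.1, 0.4, -0.7]
grip_width: 0.0872
finger_force: 0.0
t 1.6 p [ 0.4897 -0.1188  0.2223] ty -100.54 tilt 0.02 w 0.0872 F [-0.1  0.4 -0.7] ff 0.0 q6 1.29
[0.5, 0.1, 0.223, -103.5] -> [-0.6  -4.34 -0.01] spin 3.0
[0.4365, 0.354, 0.223, -103.5] -> [-2.78 -9.1  -0.01] spin 3.0
```

```bash
python3 -m pendant '{"xyz":[[-0.1,-0.9,0],[-0.2,-1.8,0],[-0.3,-2.7,0],[-0.5,-3.6,0],[-0.7,-4.5,0],[-1.1,-5.4,0],[-1.5,-6.3,0],[-1.9,-7.2,0],[-2.3,-8.1,0],[-2.6,-8.8,0],[-2.78,-9.1,0],[-2.78,-9.1,0]],"spin":[1,2,3,3,3,3,3,3,3,3,3,3]}'; python3 go.py .4365 .354 .085 -103.5 .4365 .354 .036 -103.5
```

```text
t: 3.1
tool_pos: [0.4348, 0.3523, 0.2222]
orientation: [0.993, -0.116, -0.0, 0.001]
force: [0.6, 0.2, -0.3]
grip_width: 0.0873
finger_force: 0.0
t 3.1 p [0.4348 0.3523 0.2222] ty -103.34 tilt 0.07 w 0.0873 F [ 0.6  0.2 -0.3] ff 0.0 q6 2.29
[0.4365, 0.354, 0.085, -103.5] -> [ 0.03 -0.04  2.74] spin 0.2
[0.4365, 0.354, 0.036, -103.5] -> [ 0.03 -0.04  3.72] spin 0.2
```

```bash
python3 -m pendant '{"xyz":[[0,0,0.4],[0.03,-0.04,0.9],[0.03,-0.04,1.4],[0.03,-0.04,1.9],[0.03,-0.04,2.4],[0.03,-0.04,2.8],[0.03,-0.04,3.1],[0.03,-0.04,3.4],[0.03,-0.04,3.6],[0.03,-0.04,3.7],[0.03,-0.04,3.7]],"spin":[0,0,0,0,0,0,0,0,0,0,0]}' && python3 -m pendant '{"xyz":[[0,0,0],[0,0,0],[0,0,0],[0,0,0],[0,0,0],[0,0,0]],"spin":[0,0,0,0,0,0]}' 0 20; python3 go.py .4365 .354 .25 -103.5
```

```text
t: 4.47
tool_pos: [0.4374, 0.3538, 0.0374]
orientation: [0.993, -0.117, -0.0, 0.0]
force: [-0.2, 0.1, 0.4]
grip_width: 0.087
finger_force: 0.0
t: 5.22
tool_pos: [0.4376, 0.3539, 0.0376]
orientation: [0.993, -0.117, 0.0, -0.0]
force: [-0.8, 1.2, -0.0]
grip_width: 0.04
finger_force: 20.0
t 5.22 p [0.4376 0.3539 0.0376] ty -103.46 tilt 0.03 w 0.04 F [-0.8  1.2 -0. ] ff 19.963234369206475 q6 2.29
[0.4365, 0.354, 0.25, -103.5] -> [-0.02  0.   -4.25] spin 0.0
```

```bash
python3 -m pendant '{"xyz":[[0,0,-0.2],[0,0,-0.6],[0,0,-1.1],[0,0,-1.6],[0,0,-2.1],[0,0,-2.6],[0,0,-3.1],[0,0,-3.6],[0,0,-4.0],[0,0,-4.2],[0,0,-4.2],[0,0,-4.2]],"spin":[0,0,0,0,0,0,0,0,0,0,0,0]}'; python3 go.py .5875 -.0067 .247 -80.95
```

```text
t: 6.72
tool_pos: [0.4367, 0.3533, 0.2466]
orientation: [0.993, -0.117, -0.001, 0.001]
force: [-0.0, -0.2, -1.4]
grip_width: 0.0399
finger_force: 20.0
t 6.72 p [0.4367 0.3533 0.2466] ty -103.45 tilt 0.12 w 0.0399 F [-0.  -0.2 -1.4] ff 19.96381188451778 q6 2.29
[0.5875, -0.0067, 0.247, -80.95] -> [ 4.61  6.3  -0.01] spin -22.5
```

Run:
```python
from h import *
im,d,W=cap("scene"); save(im[60:330,200:520],"pics/held.png",2)
```

```text
(no output)
```

View pics/held.png

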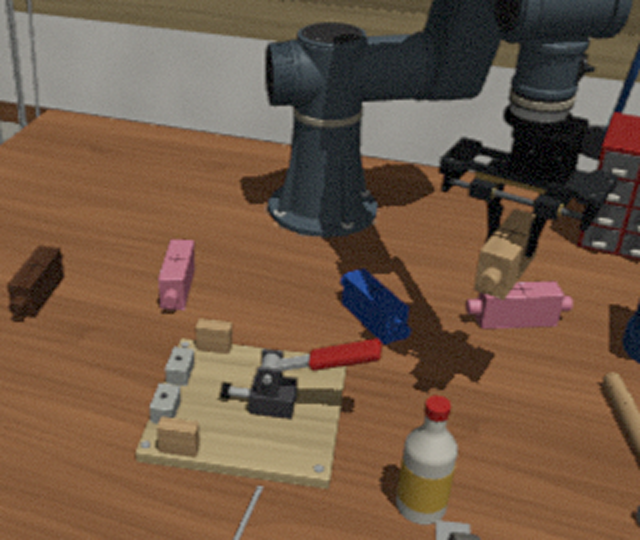

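The picture shows the rail held between the fingers at (510,255), upright and clear of everything. I'll carry it over the jig.

```bash
python3 -m pendant '{"xyz":[[0.3,0.4,0],[0.8,1.0,0],[1.3,1.7,0],[1.8,2.4,0],[2.3,3.1,0],[2.8,3.8,0],[3.3,4.5,0],[3.8,5.2,0],[4.2,5.8,0],[4.5,6.2,0],[4.61,6.3,0],[4.61,6.3,0]],"spin":[-2,-4,-7,-9,-12,-14,-17,-19,-21,-22,-22.5,-22.5]}'; python3 go.py .587 -.0067 .120 -80.95
```

```text
t: 8.28
tool_pos: [0.588, -0.006, 0.2468]
orientation: [0.997, 0.079, -0.001, -0.0]
force: [-0.1, 0.9, -3.0]
grip_width: 0.0397
finger_force: 20.0
t 8.28 p [ 0.588  -0.006   0.2468] ty -80.99 tilt 0.1 w 0.0397 F [-0.1  0.9 -3. ] ff 19.96395498237689 q6 1.21
[0.587, -0.0067, 0.12, -80.95] -> [-0.02  0.01  2.54] spin -0.0
```

Run:
```python
from h import *
im,d,W=cap("top"); np.savez("top1.npz",im=im,W=W)
save(im[80:260,180:400],"pics/over.png",3)
```

```text
(no output)
```

View pics/over.png

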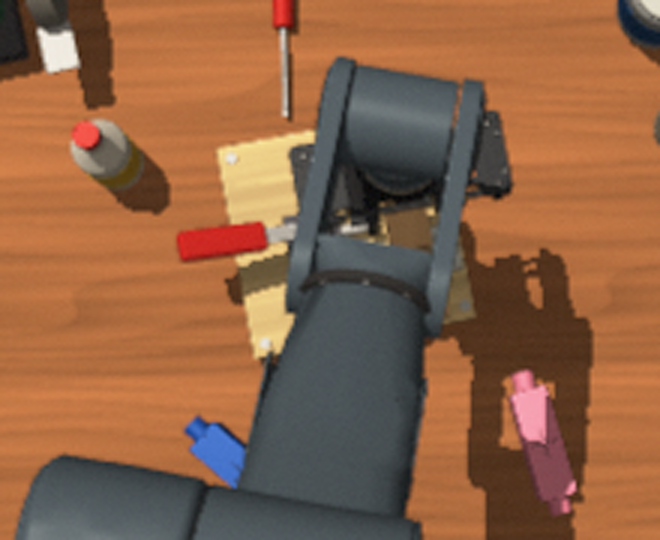

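Top view is blocked by the arm. The numbers agree, so I'll lower part-way and check from the scene camera.

```bash
python3 -m pendant '{"xyz":[[0,0,0.3],[0,0,0.7],[0,0,1.1],[0,0,1.5],[0,0,1.9],[0,0.01,2.3],[0,0.01,2.6],[0,0.01,2.8],[0,0.01,2.85],[0,0.01,2.85]],"spin":[0,0,0,0,0,0,0,0,0,0]}'; python3 go.py .588 -.0067 .0575 -80.95
python3 - <<'E'
from h import *
im,d,W=cap("scene"); save(im[190:310,250:400],"pics/low.png",4)
np.savez("low.npz",im=im,W=W)
E
```

```text
t: 9.57
tool_pos: [0.5887, -0.0067, 0.1053]
orientation: [0.997, 0.079, 0.0, 0.0]
force: [-0.3, 0.5, -1.5]
grip_width: 0.0398
finger_force: 20.0
t 9.57 p [ 0.5887 -0.0067  0.1053] ty -80.95 tilt 0.04 w 0.0398 F [-0.3  0.5 -1.5] ff 19.96380080556264 q6 1.21
[0.588, -0.0067, 0.0575, -80.95] -> [-0.01 -0.    0.96] spin -0.0
```

View pics/low.png

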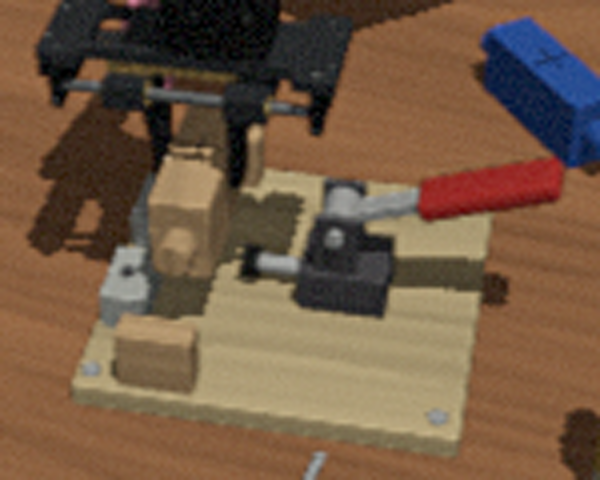

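The rail (185,215) hangs level above the slot between the fence blocks (125,290) and the pad (250,262), lengthwise between the end blocks. I'll lower it slowly.

```bash
python3 -m pendant '{"xyz":[[0,0,0.15],[0,0,0.3],[0,0,0.45],[0,0,0.6],[0,0,0.75],[0,0,0.85],[0,0,0.93],[0,0,0.97],[0,0,0.97]],"spin":[0,0,0,0,0,0,0,0,0]}'; python3 go.py .588 -.0067 .0560 -80.95
```

```text
t: 10.75
tool_pos: [0.5884, -0.0067, 0.0565]
orientation: [0.997, 0.079, -0.0, -0.0]
force: [-0.1, -0.2, -1.7]
grip_width: 0.0397
finger_force: 20.0
t 10.75 p [ 0.5884 -0.0067  0.0565] ty -80.95 tilt 0.0 w 0.0397 F [-0.1 -0.2 -1.7] ff 19.96381850927719 q6 1.21
[0.588, -0.0067, 0.056, -80.95] -> [-0.01 -0.    0.01] spin -0.0
```

```bash
python3 -m pendant '{"xyz":[[0,0,0.02],[0,0,0.02]],"spin":[0,0]}'; python3 -m pendant '{"xyz":[[0,0,0],[0,0,0],[0,0,0],[0,0,0],[0,0,0]],"spin":[0,0,0,0,0]}' 0.75; python3 -m pendant '{"xyz":[[0,0,-0.1],[0,0,-0.4],[0,0,-0.9],[0,0,-1.5],[0,0,-2.1],[0,0,-2.7],[0,0,-3.2],[0,0,-3.5],[0,0,-3.5]],"spin":[0,0,0,0,0,0,0,0,0]}'; python3 go.py .5545 .2025 .22 -80.95
python3 - <<'E'
from h import *
im,d,W=cap("scene"); save(im[190:310,250:400],"pics/placed.png",4)
E
```

```text
t: 11.0
tool_pos: [0.5884, -0.0067, 0.0557]
orientation: [0.997, 0.079, 0.0, 0.0]
force: [-0.5, -0.1, -1.6]
grip_width: 0.0398
finger_force: 20.0
t: 11.62
tool_pos: [0.5884, -0.0067, 0.0556]
orientation: [0.997, 0.079, 0.0, 0.0]
force: [0.4, -0.4, 0.4]
grip_width: 0.0647
finger_force: 0.0
t: 12.75
tool_pos: [0.5891, -0.0069, 0.2321]
orientation: [0.997, 0.079, 0.001, 0.0]
force: [-0.0, -0.0, -0.4]
grip_width: 0.0651
finger_force: 0.0
t 12.75 p [ 0.5891 -0.0069  0.2321] ty -80.95 tilt 0.18 w 0.0651 F [-0.  -0.  -0.4] ff 0.0 q6 1.21
[0.5545, 0.2025, 0.22, -80.95] -> [-0.02 -4.24  0.24] spin -0.0
```

View pics/placed.png

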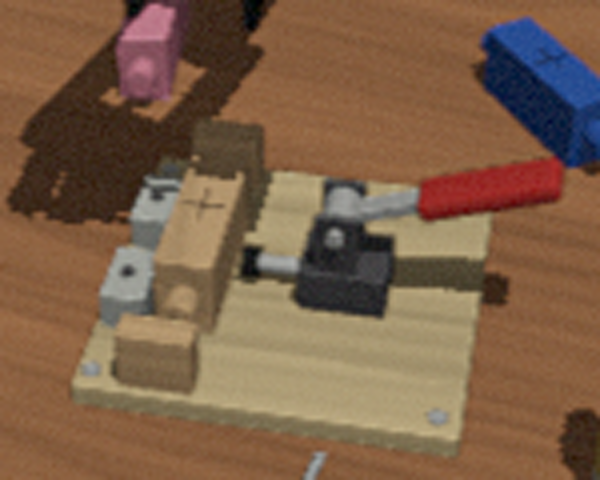

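The rail stands upright between the fence and the pad, clear of the end blocks and released, with the handle still up. Next I'll go over the handle with the fingers closed.

```bash
python3 -m pendant '{"xyz":[[0,-0.4,0],[0,-1.0,0],[0,-1.7,0],[0,-2.4,0],[0,-3.1,0],[0,-3.7,0],[-0.02,-4.1,0],[-0.03,-4.24,0.3],[-0.03,-4.24,0.8],[-0.03,-4.24,1.2],[-0.03,-4.24,1.4],[-0.03,-4.24,1.4]],"spin":[0,0,0,0,0,0,0,0,0,0,0,0]}' 0 10; python3 go.py .5536 .2025 .094 -80.95
```

```text
t: 14.3
tool_pos: [0.5529, 0.2018, 0.1593]
orientation: [0.997, 0.079, -0.001, 0.0]
force: [-0.1, -0.6, -0.6]
grip_width: 0.0009
finger_force: 0.0
t 14.3 p [0.5529 0.2018 0.1593] ty -80.99 tilt 0.15 w 0.0009 F [-0.1 -0.6 -0.6] ff 0.0 q6 1.57
[0.5536, 0.2025, 0.094, -80.95] -> [ 0.02 -0.01  1.31] spin -0.0
```

```bash
python3 -m pendant '{"xyz":[[0.02,-0.01,0.15],[0.02,-0.01,0.3],[0.02,-0.01,0.45],[0.02,-0.01,0.6],[0.02,-0.01,0.75],[0.02,-0.01,0.9],[0.02,-0.01,1.05],[0.02,-0.01,1.18],[0.02,-0.01,1.28],[0.02,-0.01,1.31],[0.02,-0.01,1.31],[0.02,-0.01,1.31]],"spin":[0,0,0,0,0,0,0,0,0,0,0,0]}'; python3 go.py .5536 .2025 .094 -80.95
```

```text
t: 15.8
tool_pos: [0.5547, 0.2043, 0.0957]
orientation: [0.997, 0.079, 0.001, -0.001]
force: [-1.3, 4.8, 8.7]
grip_width: 0.0005
finger_force: 4.3
t 15.8 p [0.5547 0.2043 0.0957] ty -80.99 tilt 0.13 w 0.0005 F [-1.3  4.8  8.7] ff 4.27185270935297 q6 1.57
[0.5536, 0.2025, 0.094, -80.95] -> [-0.03  0.03  0.03] spin -0.0
```

```bash
python3 -m pendant '{"xyz":[[0,0,0.03],[0,0,0.03],[0,0,0.03],[0,0,0.03],[0,0,0.03],[0,0,0.03]],"spin":[0,0,0,0,0,0]}'
python3 - <<'E'
from h import *
im,d,W=cap("scene"); save(im[190:310,250:400],"pics/pressed.png",4)
E
```

```text
t: 16.55
tool_pos: [0.5547, 0.2043, 0.0944]
orientation: [0.997, 0.079, 0.001, -0.001]
force: [-1.5, 5.1, 8.7]
grip_width: 0.0004
finger_force: 4.6
```

View pics/pressed.png

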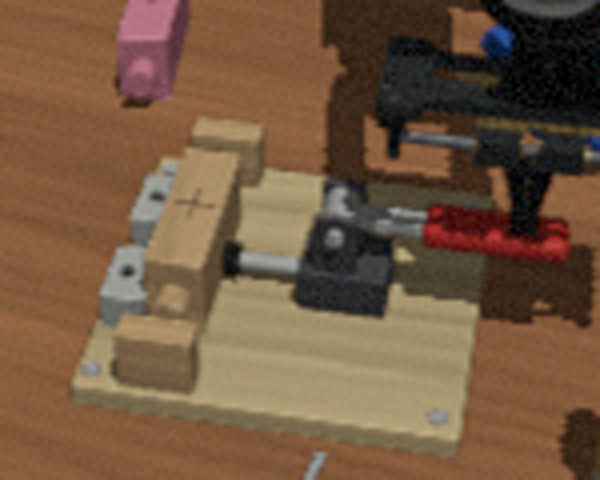

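The handle is level at (495,232) under the fingers. The pad (232,260) presses on the rail, which sits against the fence blocks. The tip reads 94.4 mm with 8.7 N on it, so I'm handing in.

```bash
python3 -c "
from workcell import ctrl
print(ctrl.close_job())"
```

```text
the job is handed in; nothing more can be done
None
```

The light rail is clamped upright against the fence, the handle is held level at about 8.7 N, and the job was handed in at about 16.6 s; no verdict came back. I did not re-measure the dark rail, glue bottle and jar at the end, but the arm made no contact with them that I saw.

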